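# Load, lock and run the bead polishing pot

## Robot

A 7-joint arm with a two-finger parallel gripper is mounted at the origin on the work surface. World frame = base frame: x ahead of the robot, y to its left, z up, the work surface at z = 0. Lengths are in m, angles in degrees, forces in N, time in s.
With the tool pointing down it reaches from about 0.4 to 0.9 m from the base axis. Payload 5.5 kg.
Tool frame: the origin (TCP) lies at the very end of the fingers, on their centre line; the grasp point (between the pads) lies 19 mm behind it; z points along the fingers, y is the line along which they close (so a half turn about z gives the same grasp; the last joint's range is limited). The gripper opens to 85 mm and grips with 20 to 120 N. Pads are 22 mm wide; open, the fingers measure 114 mm over their backs; the gripper's body (76 mm by 85 mm) begins 54 mm behind the grasp point. The pads swing forward as they close: fully open they stand 13 mm farther back than shut.
Start: joints at [82.002, 28.699, -24.465, 88.831, 12.651, 65.22, -12.049], TCP at [0.255, -0.598, 0.231] pointing down, gripper open.
Joint ranges: [-164.97, 164.97], [-17.58, 116.51], [-87.97, 89.64], [11.32, 138.91], [-80.73, 260.73], [10.89, 115.49], [-147.41, 147.41]. Speed limits (degrees/s): [147.25, 147.25, 180, 180, 180, 180, 180].

## Interface

Orientations are given as a 3x3 rotation matrix whose columns are the frame's x, y, z axes.
In Python, from bench import monitor, optics, hand_in gives the robot as it stands. The module is installed in compiled form; this text tells all that it offers.
- The arm moves only by the shell command python3 -m inch 'ROWS'. ROWS is text: rows parted by semicolons, each of 5 numbers parted by spaces: the shift along the tool's x, y, z in m, then the turn about the tool's z in rad, then the opening, from 0 (shut) to 1 (fully open). In form: x y z twist fingers; .... A call has 1 to 10 rows; each row shifts and turns the commanded pose from where the row before left it, along the tool's axes as they then stand; what a row does not reach is not made up. A row lasts 1/12 s, in which the tool goes at most 41.7 mm and 7.16 degrees, less where a joint would pass 70% of its speed; a pose out of reach is approached as far as the arm can. A call is refused whole if a number of a shift passes 0.0417 or a number of a turn 0.125, either way. A call with a gripper value outside its range is refused whole. The fingers move at their own pace and stop on an object; the grip force is fixed at half the most. Time passes only in rows, so rows that do not move let the fingers close. It gives the time, the measured TCP pose, the force, the opening and the grip force at its end, in the units of the state.
- monitor.get_state(): the state, without advancing time (a new reading comes with each control period).
- optics.snapshot(name): name is "side" or "top"; returns a dict with "frame" (480x640x3 uint8, red, green, blue), "fx", "fy", "cx", "cy" (pixels), "cam_to_world" (4x4, takes a point from camera to world coordinates). Camera axes: x right, y up, looking along -z (the intrinsics and any distortion apply to the point x, -y, -z); pixel columns grow to the right and rows downward; lengths in m; the calibration is good to about 2 mm. A picture is of the moment at which its call begins. There is no depth.
- hand_in(): hands the job in; it is judged then, once.
The state is a dict: "clock": time; "joints": joint angles; "dq": joint speeds; "tau": joint torques, N m; "eef_pos": TCP position; "tool_rot": TCP orientation; "wrist_force": force on the tool from outside, world axes, zero at the start; "torque": the same for the moment, N m; "opening": finger opening in m; "grasp_force": force on a finger pad.
Only numpy, scipy, OpenCV 4.12 (cv2) and the standard library are available. Lean on these libraries where they do the work, as an engineer would, in place of code of your own. Each camera call takes 0.05 s, during which the arm holds its last target. There are 200 camera calls.

## Task

Put all the loose six-sided clay beads into the polishing pot, then set its lid in the mouth and twist it clockwise by its grip fin as far as it will go, so that the bayonet ramps draw it down tight. Only once the lid is locked, press the spring treadle down to its stop, hold it there for a good two seconds to run the pot, and let it up again. Leave the other things on the table where they are.

Things in the scene. Friction and masses are not known exactly. Their poses are not given: they have to be found in the camera images.
- pot: Upright polishing pot of grey plastic, fixed to the table; its place and yaw vary. Origin: centre of its underside, z up. Foot disc 170 mm across, 22 mm high (its top is the inner floor, with a cone 26 mm high in the middle); bowl 104 mm across inside; collar 148 mm across, its top 98 mm above the table. The collar has an inward ledge (inner edge at radius 54 mm), broken by two gaps on the pot's +x and -x axes.
- pot_mouth (a point): Centre of the pot's mouth, 80 mm above the table, axes as the pot's. Here lies the top of a black sprung seal ring when not loaded; its hole, 72 mm across, is where beads are dropped in and the lid sits on it.
- pot_gap (a point): Middle of the gap on the pot's +x side, 62 mm from its axis; the other gap is opposite. Each is 40 degrees wide. From each gap CLOCKWISE (seen from above) the underside of the ledge, bright steel, is a ramp falling 8 mm over 40 degrees, then level up to a solid stop. From mid-gap the lid turns about 66 degrees clockwise; the ramps bite from about 37 degrees on and draw it fully down by about 50. Anticlockwise it is blocked.
- lid_grip (a point): The pot's loose lid (0.12 kg), an aluminium disc with an upright black grip fin on top, 80 mm long, 12 mm thick, from 8 to 56 mm above the lid's underside. This point: in the fin, on the lid's axis, 42 mm above the underside. x along the fin, y across it, z up. Heights of this point above the table: 42 mm at the start; floating on the seal, not yet turned, 120; cammed tight 117.5; wrongly on top of the ledge 140.
- lid_lug (a point): Centre of one of the lid's two lugs, 55 mm from the lid's axis along its +x; the other is opposite, so both lie in line with the fin. The disc is 100 mm across and 8 mm thick; the lugs, in its plane, are 20 mm wide and reach 64 mm from the axis. They go down through the two gaps.
- seal (a joint): Compression of the pot's sprung seal ring, m: 0 free, about 0.002 under the lid's weight, about 0.0045 with the lid cammed tight; spring 800 N/m.
- pedal_base: Fixed base plate, 150 (x) by 90 (y) by 12 mm, of the spring treadle that runs the pot; its place and yaw vary. Origin: centre of the underside, z up. The treadle's hinge runs along y at x = +60 mm, 26 mm up; the free end points along -x and stands about 56 mm high.
- treadle_pad (a point): Middle of the place to press, on the upper face of the steel treadle plate (120 by 70 mm), 95 mm from its hinge; moves with the treadle. At rest about 53 mm above the table, at the stop about 33 mm.
- treadle (a joint): Angle of the spring treadle, rad: 0 up at rest, 0.22 fully down against its stop. It springs back. Pressing at the pad takes about 3 N to start and 7.5 N at the stop.
- bead0_mid (a point): Centre of a hard cream-coloured six-sided clay bead, 26 mm across the flats, 30 mm across the corners, 26 mm high, 22 g; standing on the table at first, z along its axis, flats facing along x and at each 60 degrees from it. May be absent.
- bead1_mid (a point): Centre of a hard cream-coloured six-sided clay bead, 26 mm across the flats, 30 mm across the corners, 26 mm high, 22 g; standing on the table at first, z along its axis, flats facing along x and at each 60 degrees from it. May be absent.
- bead2_mid (a point): Centre of a hard cream-coloured six-sided clay bead, 26 mm across the flats, 30 mm across the corners, 26 mm high, 22 g; standing on the table at first, z along its axis, flats facing along x and at each 60 degrees from it. May be absent.
- bead3_mid (a point): Centre of a hard cream-coloured six-sided clay bead, 26 mm across the flats, 30 mm across the corners, 26 mm high, 22 g; standing on the table at first, z along its axis, flats facing along x and at each 60 degrees from it. May be absent.
- bead4_mid (a point): Centre of a hard cream-coloured six-sided clay bead, 26 mm across the flats, 30 mm across the corners, 26 mm high, 22 g; standing on the table at first, z along its axis, flats facing along x and at each 60 degrees from it. May be absent.
- bead5_mid (a point): Centre of a hard cream-coloured six-sided clay bead, 26 mm across the flats, 30 mm across the corners, 26 mm high, 22 g; standing on the table at first, z along its axis, flats facing along x and at each 60 degrees from it. May be absent.
- brush: Bystander, to be left alone: artist's paint brush, 165 mm long. Origin at its underside.
- knife: Bystander, to be left alone: flat modelling spatula, 190 mm long. Origin at its underside.
- awl: Bystander, to be left alone: red-handled awl. Origin at its underside.
- jar: Bystander, to be left alone: small amber jar, 52 mm across and 70 mm high. Origin at its underside.
- swan: Bystander, to be left alone: hard clay swan figure, 60 mm across, 70 mm high. Origin at its underside.
- stamp: Bystander, to be left alone: wooden stamp block, 45 mm square, 60 mm high with its knob. Origin at its underside.

How it is judged (in metres and radians):
On the way, in this order (a step that is already met when the one before it is completed fails the run):
1. every bead lies inside the pot (horizontal distance between each of bead0_mid, bead1_mid, bead2_mid, bead3_mid, bead4_mid, bead5_mid and pot below 0.055 m and z of each of bead0_mid, bead1_mid, bead2_mid, bead3_mid, bead4_mid, bead5_mid in the frame of pot below 0.072 m), for 0.2 s.
2. the lid sits in the mouth, twisted clockwise and cammed down tight on the seal (angle between the x axis of lid_grip and the x axis of pot, either way round above 0.85 rad and z of lid_grip in the frame of pot below 0.119 m and horizontal distance between lid_grip and pot below 0.008 m and angle between lid_grip's own z axis and vertical below 0.07 rad and value of joint seal above 0.0036 m), for 0.2 s.
3. with the lid tight, the treadle is held at its stop for 1.5 s (all of step 2 and value of joint treadle above 0.19 rad), for 1.5 s.
At the end, for the whole second after the job is handed in: All beads present are inside the pot; the lid is centred in its mouth (8 mm), level (4 degrees), turned at least 49 degrees from the entry gaps and drawn down so that the seal is compressed more than 3.6 mm; the treadle is up again (under 0.04 rad) (all of step 1 and all of step 2 and value of joint treadle below 0.04 rad and velocity of joint treadle below 0.1 rad/s); the robot touches nothing.
It fails at once if the treadle is pressed while the lid is not locked (value of joint treadle above 0.1 rad and not (angle between the x axis of lid_grip and the x axis of pot, either way round above 0.85 rad and z of lid_grip in the frame of pot below 0.119 m and horizontal distance between lid_grip and pot below 0.008 m and angle between lid_grip's own z axis and vertical below 0.07 rad and value of joint seal above 0.0036 m)).
It fails at once if a bystander is moved more than 5 cm (distance of any of brush, knife, awl, jar, swan, stamp from where it was at the start of the episode above 0.05 m).
Of bead0, bead1, bead2, bead3, bead4, bead5 only 3 to 5 are there at a start; the rules pass over those that are not, and their reading is None.
At some moment in a run one of bead0, bead1, bead2, bead3, bead4, bead5, lid may be knocked a few centimetres aside while the robot is not near it.
Once in a run the grip may slacken for a moment while it holds something.
It also fails if it takes over 210 s, if anything falls off the work surface, if the arm or the gripper's body presses on something with over 40 N, if the wrist force passes 120 N, or if a joint passes its speed limit or range.

## Working session

There is one attempt and no reset: what is moved stays moved. The work goes in short steps, Python scripts to look and compute and a shell command to move; the robot and the scene stay as the last step left them, time stands still between calls to the robot, and variables do not carry over. Pictures are saved under pics/ and viewed, at most 14 in all, crops included, and the job is handed in when it is done.

```bash
mkdir -p pics
cat > h.py <<'E'
import numpy as np, cv2
from bench import monitor, optics, hand_in
def snap(n,f=None):
    s=optics.snapshot(n)
    if f: cv2.imwrite('pics/'+f,cv2.cvtColor(s['frame'],cv2.COLOR_RGB2BGR))
    return s
def ray(s,u,v):
    M=np.array(s['cam_to_world']); d=np.array([(u-s['cx'])/s['fx'],-(v-s['cy'])/s['fy'],-1.])
    return M[:3,3],M[:3,:3]@d
def onz(s,u,v,z):
    o,d=ray(s,u,v); return o+d*(z-o[2])/d[2]
def proj(s,p):
    M=np.array(s['cam_to_world']); c=M[:3,:3].T@(np.array(p)-M[:3,3])
    return s['cx']-s['fx']*c[0]/c[2], s['cy']+s['fy']*c[1]/c[2]
E
python3 - <<'E'
from h import *
for n in('top','side'):
    s=snap(n,n+'0.png'); print({k:s[k] for k in s if k!='frame'})
print(monitor.get_state())
E
```

```text
{'fx': 466.8501854785989, 'fy': 466.8501854785989, 'cx': 316.88759937238865, 'cy': 239.4002351011028, 'cam_to_world': array([[-0.02288916,  0.99391809, -0.10771685,  0.46548257],
       [-0.99968202, -0.02161437,  0.01298748, -0.00650223],
       [ 0.01058026,  0.10797987,  0.99409678,  1.13402719],
       [ 0.        ,  0.        ,  0.        ,  1.        ]])}
{'fx': 439.02262736868397, 'fy': 439.02262736868397, 'cx': 312.25759854321876, 'cy': 246.96216095932496, 'cam_to_world': array([[-0.79170818,  0.37647171, -0.48111039,  0.13501055],
       [-0.61079866, -0.50212199,  0.61220789,  0.51415756],
       [-0.01109716,  0.77855158,  0.6274825 ,  0.62306278],
       [ 0.        ,  0.        ,  0.        ,  1.        ]])}
{'clock': 0.1, 'joints': array([ 82.00157789,  28.74957103, -24.45369955,  88.88607888,
        12.6514132 ,  65.22019061, -12.05041019]), 'dq': array([ 0.00869599, -0.19274661,  0.01577397, -0.12621788,  0.03109968,
        0.05058324,  0.07331671]), 'tau': array([-1.10261518e-02, -5.70813739e+01, -5.83862767e+00, -2.81747836e+01,
        1.04137586e-02,  5.64451679e-03,  1.11728082e-05]), 'eef_pos': array([ 0.25450394, -0.59741398,  0.23034542]), 'tool_rot': array([[ 9.19957371e-01,  3.92017868e-01, -6.53615829e-04],
       [ 3.92018410e-01, -9.19955865e-01,  1.66528014e-03],
       [ 5.15218536e-05, -1.78821617e-03, -9.99998400e-01]]), 'wrist_force': array([-0.0281206 , -0.61325812, -0.0320495 ]), 'torque': array([-0.09790583,  0.04110031,  0.03438693]), 'grasp_force': 0.0, 'opening': 0.08530187955291982}
```

View pics/top0.png

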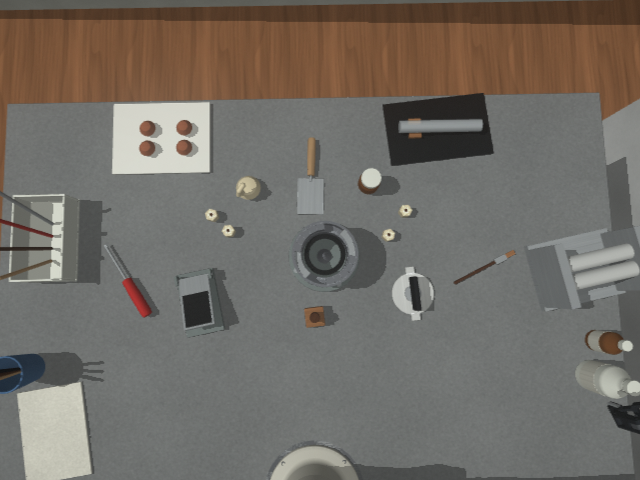

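View pics/side0.png

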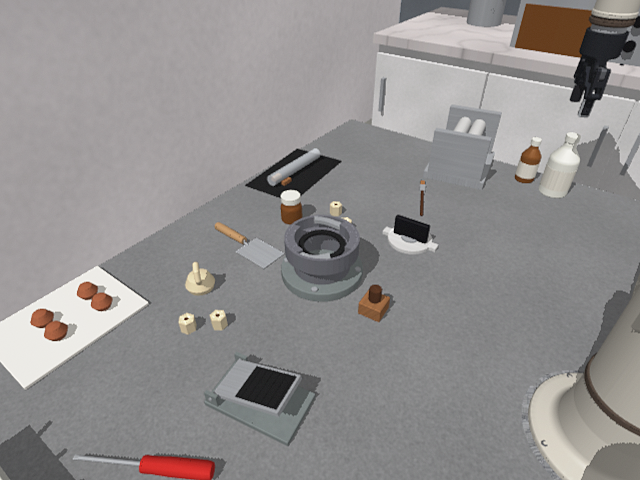

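The top view shows four beads at about (212,215), (229,231), (406,211) and (389,235). The pot is at (325,255), the lid at (413,293) and the treadle at (199,302). Next I'll measure these.

```bash
cat >> h.py <<'E'
def blobs(m,amin=20,amax=1e9):
    n,l,st,c=cv2.connectedComponentsWithStats(m.astype(np.uint8)); return [(c[i],st[i][4],l==i) for i in range(1,n) if amin<=st[i][4]<=amax]
def beads(s,z=.022):
    h=cv2.cvtColor(s['frame'],cv2.COLOR_RGB2HSV); m=cv2.inRange(h,(18,35,150),(32,255,255))
    for c,a,_ in blobs(m,15,600): print('cream',c.round(1),a,onz(s,*c,z).round(3)[:2])
E
python3 - <<'E'
from h import *
t=snap('top'); beads(t); s=snap('side'); print('side'); beads(s)
f=t['frame']; h=cv2.cvtColor(f,cv2.COLOR_RGB2HSV)
m=(f.max(2)<45); 
for c,a,k in blobs(m,60,3000):
    r=cv2.minAreaRect(np.argwhere(k)[:,::-1].astype(np.float32)); print('dark',c.round(1),a,r,onz(t,*c,.056).round(3)[:2])
c=f[190:345,170:450]; c=cv2.resize(c,None,fx=2.8,fy=2.8,interpolation=cv2.INTER_CUBIC)
cv2.imwrite('pics/c1.png',c[...,::-1])
E
```

```text
cream [245.4 184.8] 243 [0.723 0.149]
cream [405.1 209.9] 91 [ 0.653 -0.236]
cream [210.7 214.4] 79 [0.652 0.233]
cream [227.5 230. ] 79 [0.613 0.193]
cream [388.2 234.3] 87 [ 0.594 -0.193]
side
cream [334.7 207.9] 134 [ 0.645 -0.226]
cream [347.3 219. ] 23 [ 0.594 -0.206]
cream [198.2 279.9] 568 [0.715 0.148]
cream [217. 319.] 214 [0.607 0.197]
cream [186.6 323.5] 247 [0.643 0.238]
dark [324.2 253.3] 420 ((324.5, 253.5), (39.0, 39.0), 90.0) [ 0.549 -0.037]
dark [414.9 293. ] 238 ((414.93853759765625, 293.0077209472656), (32.99323654174805, 7.318049430847168), 82.87498474121094) [ 0.453 -0.243]
dark [196.5 308.6] 753 ((196.40176391601562, 308.5130920410156), (32.181861877441406, 24.97894287109375), 82.40535736083984) [0.43  0.257]
dark [  8.4 370.7] 104 ((9.890244483947754, 371.01220703125), (6.184166431427002, 20.540266036987305), 83.6598129272461) [0.302 0.677]
dark [626.4 416. ] 552 ((623.5, 417.5), (31.0, 31.0), 90.0) [ 0.168 -0.707]
```

View pics/c1.png

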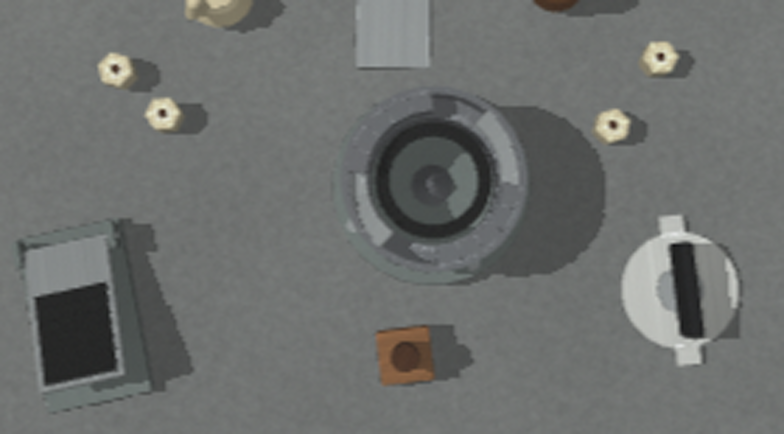

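The crop shows the beads' bores, the lid's fin and two pairs of opposite patches on the collar that could be the gaps. The bright pair is at about (497,140) and (375,210), and the dark pair at (445,100) and (430,250). I need to zoom in to tell which pair is the gaps.

Run:
```python
from h import *
t=snap('top'); s=snap('side')
a=cv2.resize(t['frame'][212:300,280:368],(440,440),interpolation=cv2.INTER_CUBIC)
b=cv2.resize(s['frame'][205:299,275:369],(360,440),interpolation=cv2.INTER_CUBIC)
cv2.imwrite('pics/c2.png',np.hstack([a,b])[...,::-1])
for p in[(211.1,214.6),(227.9,230.7),(405.7,210.7),(388.9,234.6)]: print(onz(t,*p,.026).round(4)[:2])
f=t['frame'];k=blobs(f.max(2)<45,60,3000)[0][2]
cn=max(cv2.findContours(k.astype(np.uint8),0,1)[0],key=len);e=cv2.fitEllipse(cn);print(e,onz(t,*e[0],.08))
```

```text
[0.6508 0.231 ]
[0.6111 0.191 ]
[ 0.6504 -0.2364]
[ 0.5934 -0.1936]
((324.3712158203125, 253.7593231201172), (39.28662872314453, 39.55375671386719), 2.235351800918579) [ 0.54663368 -0.03646381  0.08      ]
```

View pics/c2.png

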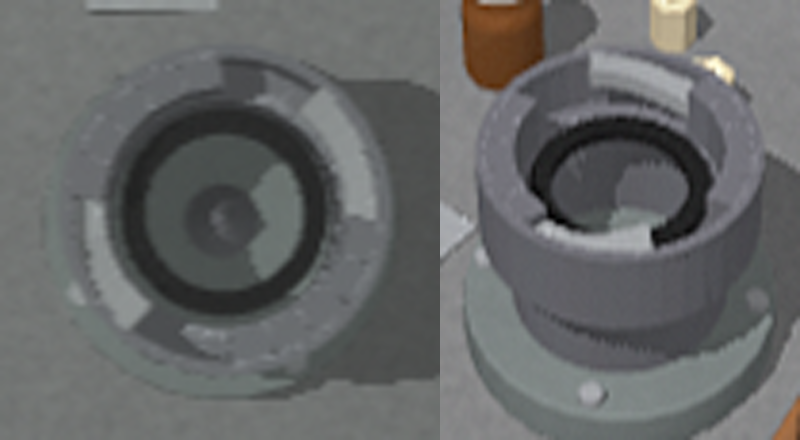

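The gaps are the recessed notches at crop (265,85) and (185,335). The bright ramp sectors follow each one clockwise, which matches the description. I'll get the yaw from the edges of the bright sectors.

Run:
```python
from h import *
t=snap('top'); f=t['frame'].astype(int); C=np.array([.5466,-.0365])
# polar brightness at ledge top z=.098
for r in(.059,.063,.067):
  v=[]
  for a in range(0,360,5):
    u,w=proj(t,[C[0]+r*np.cos(np.radians(a)),C[1]+r*np.sin(np.radians(a)),.098]); v.append(int(f[round(w),round(u)].mean()))
  print(r,[(a*5,x) for a,x in enumerate(v)])
# collar outer centre check
for a in range(0,360,90): print(proj(t,[C[0]+.074*np.cos(np.radians(a)),C[1]+.074*np.sin(np.radians(a)),.098]))
# lid fin ends & treadle
k=blobs(t['frame'].max(2)<45,60,3000)
b=cv2.boxPoints(cv2.minAreaRect(np.argwhere(k[1][2])[:,::-1].astype(np.float32)));print('fin',[onz(t,*p,.05).round(4)[:2] for p in b])
b=cv2.boxPoints(cv2.minAreaRect(np.argwhere(k[2][2])[:,::-1].astype(np.float32)));print('pad',b,[onz(t,*p,.05).round(4)[:2] for p in b])
```

```text
0.059 [(0, 90), (5, 106), (10, 106), (15, 110), (20, 107), (25, 107), (30, 107), (35, 112), (40, 107), (45, 107), (50, 115), (55, 107), (60, 107), (65, 109), (70, 107), (75, 108), (80, 107), (85, 107), (90, 148), (95, 148), (100, 147), (105, 141), (110, 142), (115, 142), (120, 144), (125, 143), (130, 146), (135, 145), (140, 134), (145, 79), (150, 78), (155, 78), (160, 107), (165, 114), (170, 122), (175, 109), (180, 104), (185, 108), (190, 108), (195, 109), (200, 112), (205, 108), (210, 108), (215, 112), (220, 108), (225, 108), (230, 108), (235, 108), (240, 108), (245, 108), (250, 109), (255, 107), (260, 107), (265, 105), (270, 147), (275, 147), (280, 147), (285, 146), (290, 146), (295, 144), (300, 142), (305, 143), (310, 141), (315, 140), (320, 137), (325, 107), (330, 111), (335, 105), (340, 96), (345, 76), (350, 77), (355, 77)]
0.063 [(0, 85), (5, 107), (10, 107), (15, 107), (20, 106), (25, 107), (30, 106), (35, 107), (40, 107), (45, 107), (50, 109), (55, 107), (60, 107), (65, 108), (70, 108), (75, 107), (80, 107), (85, 99), (90, 103), (95, 102), (100, 130), (105, 123), (110, 126), 
[... 1274 characters left out ...]
, 145), (305, 122), (310, 132), (315, 141), (320, 120), (325, 79), (330, 73), (335, 72), (340, 68), (345, 77), (350, 61), (355, 82)]
(np.float64(323.7883106150727), np.float64(220.2482665327613))
(np.float64(291.34030971920765), np.float64(253.88009416739067))
(np.float64(325.42885457387706), np.float64(286.55651370916235))
(np.float64(357.8027945356273), np.float64(252.41735136417233))
fin [array([0.5804, 0.7133]), array([0.581 , 0.6006]), array([0.5767, 0.6003]), array([0.576 , 0.7129])]
pad [[409.2616  277.09232]
 [416.4001  276.19998]
 [420.49237 308.93845]
 [413.35388 309.83078]] [array([ 0.4903, -0.233 ]), array([ 0.492 , -0.2496]), array([ 0.4166, -0.2556]), array([ 0.415 , -0.2391])]
```

```bash
cat >> h.py <<'E'
def plan(p,ang=None):
    s=monitor.get_state(); R=s['tool_rot']; e=s['eef_pos']
    d=R.T@(np.array(p)-e); a=np.degrees(np.arctan2(R[1,0],R[0,0]))
    tw=0
    if ang is not None: tw=np.radians((a-ang+90)%180-90)
    print('at',e.round(4),'ang',a.round(1),'j7',s['joints'][6].round(0),'F',s['wrist_force'].round(1),'open',round(s['opening'],4),'gf',round(s['grasp_force'],1),'t',s['clock'],'| shift',d.round(4),'twist',round(tw,3))
E
python3 - <<'E'
from h import *
t=snap('top')
for p in[(410,270),(416.4,316.8)]: print(onz(t,*p,.008))
plan([.5934,-.1936,.13],-18)
E
```

```text
[ 0.50831749 -0.24426635  0.008     ]
[ 0.39640362 -0.25461812  0.008     ]
at [ 0.2548 -0.5979  0.2312] ang 23.1 j7 -12.0 F [ 0.7 -0.2 -0.4] open 0.0855 gf 0.0 t 0.4 | shift [ 0.47   -0.2392  0.1012] twist 0.717
```

```bash
python3 -m inch '.0276 -.0141 0 0 .55; .0276 -.0141 0 0 .55; .0276 -.0141 0 0 .55; .0276 -.0141 0 0 .55; .0276 -.0141 0 0 .55; .0276 -.0141 0 0 .55; .0276 -.0141 0 0 .55; .0276 -.0141 0 0 .55; .0276 -.0141 0 0 .55; .0276 -.0141 0 0 .55' | tail -c 400
python3 -m inch '.0276 -.0141 .014 0 .55; .0276 -.0141 .014 0 .55; .0276 -.0141 .014 0 .55; .0276 -.0141 .014 0 .55; .0276 -.0141 .014 0 .55; .0276 -.0141 .014 0 .55; .0276 -.0141 .014 0 .55; 0 0 0 .12 .55; 0 0 0 .12 .55; 0 0 0 .12 .55' | tail -c 400
python3 -m inch '0 0 0 .12 .55; 0 0 0 .12 .55; 0 0 0 .12 .55; 0 0 0 0 .55; 0 0 0 0 .55'|tail -c 400
python3 -c "
from h import *
plan([.5934,-.1936,.003],-18)
t=snap('top'); beads(t)"
```

```text
clock: 1.23
eef_pos: [0.4542, -0.3589, 0.2316]
tool_rot: [[0.92, 0.392, 0.0], [0.392, -0.92, -0.0], [0.0, 0.0, -1.0]]
wrist_force: [1.0, -0.2, -0.0]
opening: 0.0473
grasp_force: 0.0
clock: 2.07
eef_pos: [0.5928, -0.1923, 0.1327]
tool_rot: [[0.999, 0.039, -0.001], [0.039, -0.999, 0.001], [-0.001, -0.001, -1.0]]
wrist_force: [-0.2, -0.7, 0.4]
opening: 0.0469
grasp_force: 0.0
clock: 2.48
eef_pos: [0.5926, -0.1934, 0.1334]
tool_rot: [[0.951, -0.308, 0.0], [-0.308, -0.951, -0.0], [0.0, 0.0, -1.0]]
wrist_force: [0.5, 0.1, 0.2]
opening: 0.0474
grasp_force: 0.0
at [ 0.5926 -0.1934  0.1334] ang -18.0 j7 -103.0 F [0.5 0.1 0.2] open 0.0474 gf 0.0 t 2.4833 | shift [ 7.000e-04 -1.000e-04  1.304e-01] twist 0.001
cream [245.5 184.8] 233 [0.723 0.149]
cream [210.5 214.4] 82 [0.652 0.233]
cream [227.5 229.9] 80 [0.614 0.193]
cream [388.2 234.4] 87 [ 0.594 -0.193]
```

```bash
python3 -m inch '.0007 0 .03 0 .55; 0 0 .03 0 .55; 0 0 .03 0 .55; 0 0 .025 0 .55; 0 0 .015 0 .55; 0 0 0 0 .55; 0 0 0 0 .2; 0 0 0 0 0; 0 0 0 0 0; 0 0 0 0 0'
python3 -c "
from h import *
plan([.5466,-.0365,.16],-18)"
```

```text
clock: 3.37
eef_pos: [0.5946, -0.1942, 0.0052]
tool_rot: [[0.95, -0.312, 0.003], [-0.312, -0.95, -0.001], [0.003, -0.0, -1.0]]
wrist_force: [-0.2, 0.7, -1.0]
opening: 0.0248
grasp_force: 59.7
at [ 0.5946 -0.1942  0.0052] ang -18.2 j7 -107.0 F [-0.2  0.7 -1. ] open 0.0248 gf 59.7 t 3.3667 | shift [-0.0943 -0.1349 -0.1551] twist -0.003
```

```bash
python3 -m inch '0 0 -.035 0 0; 0 0 -.035 0 0; 0 0 -.035 0 0; 0 0 -.035 0 0; -.024 -.034 0 0 0; -.024 -.034 0 0 0; -.024 -.034 0 0 0; -.0223 -.0329 0 0 0; 0 0 0 0 0; 0 0 0 0 0'
python3 -c "
from h import *
plan([.5466,-.0365,.09],-18)"
```

```text
clock: 4.2
eef_pos: [0.5457, -0.0328, 0.1448]
tool_rot: [[0.952, -0.306, 0.002], [-0.306, -0.952, 0.0], [0.002, -0.001, -1.0]]
wrist_force: [0.7, -1.0, 1.3]
opening: 0.0247
grasp_force: 59.9
at [ 0.5457 -0.0328  0.1448] ang -17.8 j7 -118.0 F [ 0.7 -1.   1.3] open 0.0247 gf 59.9 t 4.2 | shift [0.0019 0.0033 0.0548] twist 0.003
```

```bash
python3 -m inch '.001 .003 .027 0 0; 0 0 .027 0 0; 0 0 0 0 0; 0 0 0 0 .3; 0 0 0 0 .5; 0 0 0 0 .5; 0 0 -.03 0 .5; 0 0 -.03 0 .5; 0 0 0 0 .5'
python3 -c "
from h import *
plan([.6504,-.2364,.14],-18)
t=snap('top'); beads(t)"
```

```text
clock: 4.95
eef_pos: [0.5505, -0.0392, 0.1562]
tool_rot: [[0.95, -0.312, 0.011], [-0.312, -0.95, -0.001], [0.011, -0.003, -1.0]]
wrist_force: [2.0, -0.4, 0.8]
opening: 0.0429
grasp_force: 0.0
at [ 0.5505 -0.0392  0.1562] ang -18.2 j7 -118.0 F [ 2.  -0.4  0.8] open 0.0429 gf 0.0 t 4.95 | shift [0.1562 0.1563 0.0176] twist -0.003
cream [245.5 184.8] 234 [0.723 0.149]
cream [405.2 209.8] 90 [ 0.653 -0.236]
cream [210.6 214.4] 82 [0.652 0.233]
cream [227.4 229.9] 76 [0.613 0.193]
```

```bash
python3 -m inch '.026 .026 0 0 .55; .026 .026 0 0 .55; .026 .026 0 0 .55; .026 .026 0 0 .55; .026 .026 0 0 .55; .026 .026 0 0 .55; 0 0 0 0 .55; 0 0 0 0 .55; 0 0 0 0 .55' >/dev/null
python3 -c "
from h import *
plan([.6504,-.2364,.003],-18)
"
```

```text
at [ 0.645  -0.2356  0.1491] ang -18.2 j7 -100.0 F [ 0.2  0.7 -0.9] open 0.0467 gf 0.0 t 5.75 | shift [ 0.0055 -0.0009  0.1461] twist -0.003
```

```bash
python3 -m inch '.005 -.001 .035 0 .55; 0 0 .035 0 .55; 0 0 .035 0 .55; 0 0 .025 0 .55; 0 0 .015 0 .55; 0 0 0 0 .55; 0 0 0 0 .2; 0 0 0 0 0; 0 0 0 0 0; 0 0 0 0 0'
python3 -m inch '0 0 -.035 0 0; 0 0 -.035 0 0; 0 0 -.035 0 0; 0 0 -.035 0 0; 0 0 0 0 0; 0 0 0 0 0;0 0 0 0 0' >/dev/null
python3 -c "
from h import *
plan([.5466,-.0365,.15],-18)"
```

```text
clock: 6.58
eef_pos: [0.6519, -0.2373, 0.0067]
tool_rot: [[0.95, -0.312, 0.003], [-0.312, -0.95, -0.001], [0.004, 0.0, -1.0]]
wrist_force: [-0.4, -0.3, -0.7]
opening: 0.0253
grasp_force: 58.9
at [ 0.6503 -0.2371  0.1453] ang -18.2 j7 -101.0 F [ 0.8 -0.1 -0.8] open 0.0259 gf 59.1 t 7.1667 | shift [-0.1611 -0.1582 -0.005 ] twist -0.003
```

```bash
python3 -m inch '-.027 -.0264 0 0 0; -.027 -.0264 0 0 0; -.027 -.0264 0 0 0; -.027 -.0264 0 0 0; -.027 -.0264 0 0 0; -.027 -.0264 0 0 0; 0 0 0 0 0; 0 0 0 0 0; 0 0 0 0 0'
python3 -c "
from h import *
plan([.5466,-.0365,.09],-18)"
```

```text
clock: 7.92
eef_pos: [0.5453, -0.0362, 0.1435]
tool_rot: [[0.95, -0.312, -0.001], [-0.312, -0.95, -0.0], [-0.001, 0.001, -1.0]]
wrist_force: [-0.2, -0.4, -0.4]
opening: 0.0258
grasp_force: 59.1
at [ 0.5453 -0.0362  0.1435] ang -18.2 j7 -118.0 F [-0.2 -0.4 -0.4] open 0.0258 gf 59.1 t 7.9167 | shift [ 0.0014 -0.0002  0.0535] twist -0.003
```

```bash
python3 -m inch '.001 0 .027 0 0; 0 0 .026 0 0; 0 0 0 0 0; 0 0 0 0 .3; 0 0 0 0 .5; 0 0 0 0 .5; 0 0 -.03 0 .5; 0 0 -.03 0 .5; 0 0 0 0 .5; 0 0 0 0 .5'
python3 -c "
from h import *
plan([.6111,.191,.14],-18)
t=snap('top'); beads(t)"
```

```text
clock: 8.75
eef_pos: [0.5494, -0.0363, 0.1548]
tool_rot: [[0.95, -0.312, 0.007], [-0.312, -0.95, -0.001], [0.007, -0.001, -1.0]]
wrist_force: [0.1, -0.6, -0.1]
opening: 0.0431
grasp_force: 0.0
at [ 0.5494 -0.0363  0.1548] ang -18.2 j7 -118.0 F [ 0.1 -0.6 -0.1] open 0.0431 gf 0.0 t 8.75 | shift [-0.0125 -0.2352  0.015 ] twist -0.003
cream [245.5 184.8] 235 [0.723 0.149]
cream [210.5 214.4] 83 [0.652 0.233]
cream [227.4 229.9] 78 [0.614 0.193]
```

```bash
python3 -m inch '0 0 0 -.122 .55; 0 0 0 -.122 .55; 0 0 0 -.122 .55; 0 0 0 -.122 .55; 0 0 0 -.122 .55; 0 0 0 -.122 .55; 0 0 0 -.122 .55; 0 0 0 -.122 .55; 0 0 0 -.122 .55' >/dev/null
python3 -m inch '.029 -.0167 0 0 .55; .029 -.0167 0 0 .55; .029 -.0167 0 0 .55; .029 -.0167 0 0 .55; .029 -.0167 0 0 .55; .029 -.0167 0 0 .55; .029 -.0167 0 0 .55; 0 0 0 0 .55; 0 0 0 0 .55; 0 0 0 0 .55' >/dev/null
python3 -c "
from h import *
plan([.6111,.191,.003],45)
"
```

```text
at [0.608  0.1893 0.1503] ang 44.8 j7 -84.0 F [ 0.6 -0.6  0.1] open 0.047 gf 0.0 t 10.3833 | shift [0.0037 0.001  0.1473] twist -0.004
```

```bash
python3 -m inch '.003 .001 .035 0 .55; 0 0 .035 0 .55; 0 0 .035 0 .55; 0 0 .025 0 .55; 0 0 .015 0 .55; 0 0 0 0 .55; 0 0 0 0 .2; 0 0 0 0 0; 0 0 0 0 0; 0 0 0 0 0'
python3 -m inch '0 0 -.035 0 0; 0 0 -.035 0 0; 0 0 -.035 0 0; 0 0 -.035 0 0; 0 0 0 0 0; 0 0 0 0 0;0 0 0 0 0' >/dev/null
python3 -c "
from h import *
plan([.5466,-.0365,.15],45)"
```

```text
clock: 11.22
eef_pos: [0.6129, 0.1916, 0.0083]
tool_rot: [[0.711, 0.704, 0.003], [0.704, -0.711, 0.001], [0.003, 0.002, -1.0]]
wrist_force: [0.1, 0.2, -0.8]
opening: 0.0254
grasp_force: 58.9
at [0.6116 0.1909 0.1469] ang 44.7 j7 -84.0 F [-0.7 -0.3 -0.8] open 0.0253 gf 59.1 t 11.8 | shift [-0.2062  0.1158 -0.003 ] twist -0.005
```

```bash
python3 -m inch '-.0295 .0165 0 0 0; -.0295 .0165 0 0 0; -.0295 .0165 0 0 0; -.0295 .0165 0 0 0; -.0295 .0165 0 0 0; -.0295 .0165 0 0 0; -.0295 .0165 0 0 0; 0 0 0 0 0; 0 0 0 0 0; 0 0 0 0 0'
python3 -c "
from h import *
plan([.5466,-.0365,.09],45)"
```

```text
clock: 12.63
eef_pos: [0.5453, -0.0359, 0.1454]
tool_rot: [[0.711, 0.703, -0.002], [0.703, -0.711, 0.001], [-0.001, -0.002, -1.0]]
wrist_force: [0.4, 0.6, -0.4]
opening: 0.0254
grasp_force: 59.1
at [ 0.5453 -0.0359  0.1454] ang 44.7 j7 -62.0 F [ 0.4  0.6 -0.4] open 0.0254 gf 59.1 t 12.6333 | shift [0.0005 0.0014 0.0554] twist -0.005
```

```bash
python3 -m inch '.001 .001 .028 0 0; 0 0 .027 0 0; 0 0 0 0 0; 0 0 0 0 .3; 0 0 0 0 .5; 0 0 0 0 .5; 0 0 -.03 0 .5; 0 0 -.03 0 .5; 0 0 0 0 .5; 0 0 0 0 .5' >/dev/null
python3 -c "
from h import *
plan([.6508,.231,.14],45)
t=snap('top'); beads(t)"
```

```text
at [ 0.5499 -0.036   0.1546] ang 44.7 j7 -62.0 F [-0.1 -0.3  0. ] open 0.0429 gf 0.0 t 13.4667 | shift [ 0.2595 -0.1188  0.0149] twist -0.005
cream [245.5 184.8] 233 [0.723 0.149]
cream [210.6 214.4] 82 [0.652 0.233]
```

```bash
python3 -m inch '.0328 -.015 0 0 .55; .0328 -.015 0 0 .55; .0328 -.015 0 0 .55; .0328 -.015 0 0 .55; .0328 -.015 0 0 .55; .0328 -.015 0 0 .55; .0328 -.015 0 0 .55; .0328 -.015 0 0 .55; 0 0 0 0 .55; 0 0 0 0 .55' >/dev/null
python3 -c "
from h import *
plan([.6508,.231,.003],45)
"
```

```text
at [0.648  0.2376 0.1501] ang 45.0 j7 -86.0 F [ 0.2 -0.6  0.4] open 0.0471 gf 0.0 t 14.35 | shift [-0.0026  0.007   0.1471] twist 0.001
```

```bash
python3 -m inch '-.003 .006 .035 0 .55; 0 0 .035 0 .55; 0 0 .035 0 .55; 0 0 .025 0 .55; 0 0 .015 0 .55; 0 0 0 0 .55; 0 0 0 0 .2; 0 0 0 0 0; 0 0 0 0 0; 0 0 0 0 0'
python3 -m inch '0 0 -.035 0 0; 0 0 -.035 0 0; 0 0 -.035 0 0; 0 0 -.035 0 0; 0 0 0 0 0; 0 0 0 0 0;0 0 0 0 0' >/dev/null
python3 -c "
from h import *
plan([.5466,-.0365,.15],45)"
```

```text
clock: 15.18
eef_pos: [0.653, 0.2279, 0.0086]
tool_rot: [[0.71, 0.704, 0.003], [0.704, -0.71, 0.001], [0.003, 0.002, -1.0]]
wrist_force: [0.4, 0.1, -0.7]
opening: 0.0271
grasp_force: 59.0
at [0.6518 0.2272 0.1473] ang 44.7 j7 -85.0 F [-0.6  0.2 -0.2] open 0.0267 gf 59.2 t 15.7667 | shift [-0.2603  0.1133 -0.0028] twist -0.005
```

```bash
python3 -m inch '-.0325 .0142 0 0 0; -.0325 .0142 0 0 0; -.0325 .0142 0 0 0; -.0325 .0142 0 0 0; -.0325 .0142 0 0 0; -.0325 .0142 0 0 0; -.0325 .0142 0 0 0; -.0325 .0142 0 0 0; 0 0 0 0 0; 0 0 0 0 0'
python3 -c "
from h import *
plan([.5466,-.0365,.09],45)"
```

```text
clock: 16.6
eef_pos: [0.5449, -0.0398, 0.1449]
tool_rot: [[0.714, 0.7, -0.003], [0.7, -0.714, -0.001], [-0.003, -0.001, -1.0]]
wrist_force: [-0.2, 1.0, -0.0]
opening: 0.0274
grasp_force: 59.2
at [ 0.5449 -0.0398  0.1449] ang 44.4 j7 -62.0 F [-0.2  1.  -0. ] open 0.0274 gf 59.2 t 16.6 | shift [ 0.0037 -0.0011  0.0549] twist -0.01
```

```bash
python3 -m inch '.003 -.001 .027 0 0; 0 0 .027 0 0; 0 0 0 0 0; 0 0 0 0 .3; 0 0 0 0 .5; 0 0 0 0 .5; 0 0 -.03 0 .5; 0 0 -.035 0 .5; 0 0 -.03 0 .5; 0 0 0 0 .5' >/dev/null
python3 -m inch '0 0 0 -.122 .5; 0 0 0 -.122 .5; 0 0 0 -.122 .5; 0 0 0 -.122 .5; 0 0 0 -.122 .5; 0 0 0 -.122 .5; 0 0 0 -.122 .5; 0 0 0 -.122 .5; 0 0 0 -.122 .5; 0 0 0 -.122 .5' >/dev/null
python3 -m inch '0 0 0 -.122 .5; 0 0 0 -.122 .5; 0 0 0 -.122 .5; 0 0 0 -.122 .5; 0 0 0 -.122 .5; 0 0 0 -.122 .5; 0 0 0 -.122 .5; 0 0 0 -.122 .5; 0 0 0 -.122 .5; 0 0 0 -.122 .5' >/dev/null
python3 - <<'E'
from h import *
t=snap('top'); beads(t); f=t['frame']; h=cv2.cvtColor(f,cv2.COLOR_RGB2HSV)
m=np.zeros(f.shape[:2],bool); m[260:330,380:450]=(f.min(2)>170)[260:330,380:450]
# disc rim outline incl fin: fill hull
pts=np.argwhere(m)[:,::-1].astype(np.float32); hull=cv2.convexHull(pts)[:,0]
r=np.array([[onz(t,*p,.008)[:2]] for p in hull])[:,0]
c,rad=cv2.minEnclosingCircle(r.astype(np.float32)); print('enclosing (lug tips, r 64)',c,rad)
tips=pts[np.argsort(pts[:,1])]; a=np.mean(tips[:6],0); b=np.mean(tips[-6:],0); A,B=onz(t,*a,.008),onz(t,*b,.008); print(A,B,(A+B)/2,np.degrees(np.arctan2(*(A-B)[1::-1])))
fin=(f.max(2)<45); fin[:,:390]=0; fin[:250]=0; k=[q for q in blobs(fin,60,600)]
for q in k: print(cv2.fitLine(np.argwhere(q[2])[:,::-1].astype(np.float32),2,0,.01,.01).ravel(),q[0],onz(t,*q[0],.052))
plan([.453,-.247,.15],185)
cv2.imwrite('pics/lid.png',cv2.resize(f[250:340,370:460],(540,540),interpolation=cv2.INTER_CUBIC)[...,::-1])
E
```

```text
cream [245.7 184.7] 225 [0.723 0.148]
enclosing (lug tips, r 64) (0.4810231328010559, -0.281692236661911) 0.018658608198165894
[ 0.47853402 -0.28480972  0.008     ] [ 0.473651   -0.28859877  0.008     ] [ 0.47609251 -0.28670424  0.008     ] 37.81026816887213
[  0.83420837  -0.55144936 536.1021     453.99576   ] [536.10212766 453.99574468] [ 0.09059081 -0.4986435   0.052     ]
at [ 0.5487 -0.0339  0.188 ] ang -174.8 j7 62.0 F [ 0.4 -0.5  0.6] open 0.0427 gf 0.0 t 19.15 | shift [ 0.1148 -0.2035  0.0381] twist 0.004
```

View pics/lid.png

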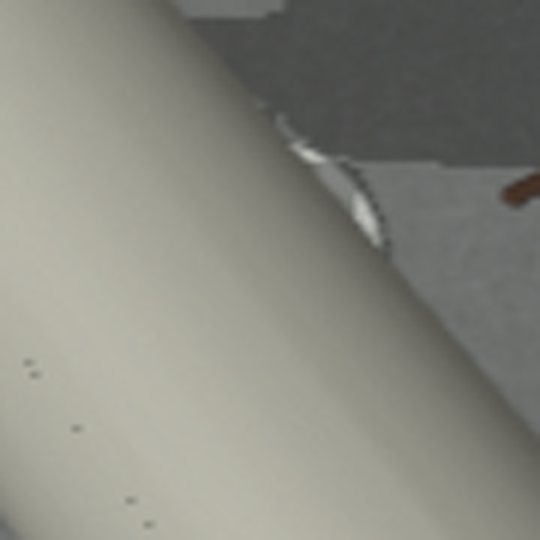

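The arm's forearm covers the lid in this view. I'll move the tool to the right so the lid can be seen.

```bash
python3 -m inch '.008 -.039 -.006 0 .5; .008 -.039 -.006 0 .5; .008 -.039 -.006 0 .5; .008 -.039 -.006 0 .5; .008 -.039 -.006 0 .5; .008 -.039 -.006 0 .5; .008 -.039 -.006 0 .5; .008 -.039 -.006 0 .5; .008 -.039 -.006 0 .5; .008 -.039 -.006 0 .5' >/dev/null
python3 - <<'E'
from h import *
t=snap('top','t2.png'); beads(t); s=snap('side'); f=t['frame']
plan([.453,-.247,.15],185)
v=np.hstack([cv2.resize(f[250:340,370:460],(400,400),interpolation=cv2.INTER_CUBIC),cv2.resize(s['frame'][205:299,275:369],(400,400),interpolation=cv2.INTER_CUBIC)])
cv2.imwrite('pics/lid2.png',v[...,::-1])
fin=(f.max(2)<45)
for q in blobs(fin,60,600): print(cv2.minAreaRect(np.argwhere(q[2])[:,::-1].astype(np.float32)),q[0],onz(t,*q[0],.052))
E
```

```text
cream [245.4 184.8] 243 [0.723 0.149]
cream [321.5 251.1] 102 [ 0.558 -0.031]
cream [336.6 254.2] 42 [ 0.549 -0.067]
at [ 0.4965 -0.4385  0.2478] ang -176.4 j7 102.0 F [ 0.7  0.1 -1. ] open 0.0427 gf 0.0 t 20.0833 | shift [0.0315 0.1943 0.097 ] twist -0.025
((324.5, 253.5), (39.0, 39.0), 90.0) [324.4        253.51707317] [ 0.54935227 -0.03734053  0.052     ]
((414.93853759765625, 293.0077209472656), (32.99323654174805, 7.318049430847168), 82.87498474121094) [414.925 293.025] [ 0.45335488 -0.24400342  0.052     ]
((9.890244483947754, 371.01220703125), (6.184166431427002, 20.540266036987305), 83.6598129272461) [  8.38095238 370.74285714] [0.30101325 0.67925006 0.052     ]
```

View pics/lid2.png

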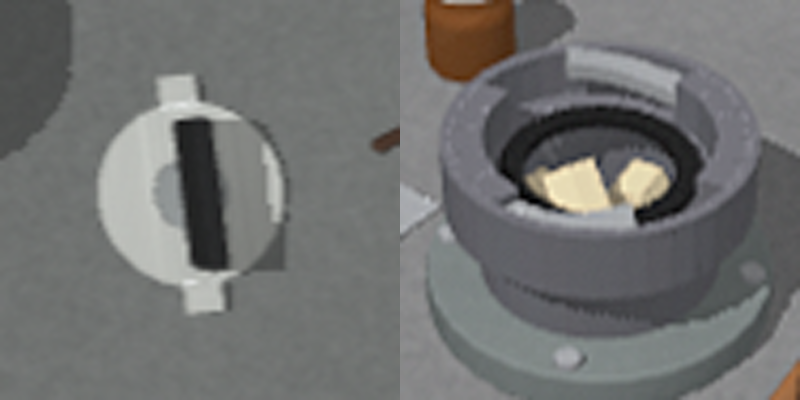

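The lid is at crop centre (191,195), with its lug tips at (178,76) and (207,313). Beads can be seen inside the pot, and one looks high, so I'll check that.

Run:
```python
from h import *
t=snap('top'); s=snap('side')
g=lambda x,y:(370+x/4.4444-.4,250+y/4.4444-.4)
A,B,D=[onz(t,*g(*p),.008) for p in[(178,76),(207,313),(191,195)]]
print(A,B,(A+B)/2,D,np.linalg.norm(A-B),np.degrees(np.arctan2((A-B)[1],(A-B)[0])))
v=np.hstack([cv2.resize(t['frame'][230:278,300:348],(400,400),interpolation=cv2.INTER_CUBIC),cv2.resize(s['frame'][222:262,298:342],(400,400),interpolation=cv2.INTER_CUBIC)])
cv2.imwrite('pics/pot2.png',v[...,::-1])
```

```text
[ 0.5162933  -0.24377418  0.008     ] [ 0.38881458 -0.25373148  0.008     ] [ 0.45255394 -0.24875283  0.008     ] [ 0.45191777 -0.24795888  0.008     ] 0.12786700550251429 4.466280084815089
```

View pics/pot2.png

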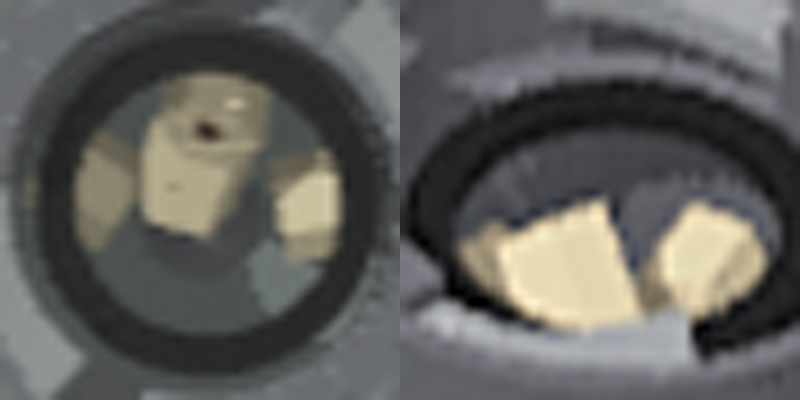

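Run:
```python
from h import *
t=snap('top'); s=snap('side')
def tri(a,b):
    o1,d1=ray(t,300+a[0]/8.333-.4,230+a[1]/8.333-.4); o2,d2=ray(s,298+b[0]/9.09-.4,222+b[1]/10-.4)
    k=np.linalg.lstsq(np.c_[d1,-d2],o2-o1,rcond=None)[0]; p,q=o1+d1*k[0],o2+d2*k[1]; print(((p+q)/2).round(4),np.linalg.norm(p-q).round(4))
for a in[(238,150),(210,235),(150,145),(145,220)]:
    for b in[(605,205),(640,315),(505,245),(540,320)]: tri(a,b)
```

```text
[ 0.518  -0.0661  0.0857] 0.0935
[ 0.515  -0.0687  0.059 ] 0.1047
[ 0.5292 -0.0631  0.0689] 0.073
[ 0.5262 -0.0656  0.0505] 0.0829
[ 0.502  -0.0544  0.0979] 0.077
[ 0.4988 -0.0569  0.0717] 0.0875
[ 0.5124 -0.051   0.0826] 0.0569
[ 0.5093 -0.0534  0.0645] 0.0662
[ 0.5125 -0.0443  0.1042] 0.1056
[ 0.5093 -0.0462  0.0793] 0.1167
[ 0.5235 -0.0414  0.0876] 0.086
[ 0.5203 -0.0433  0.0705] 0.0958
[ 0.5001 -0.0393  0.1102] 0.0887
[ 0.4968 -0.0413  0.0852] 0.0993
[ 0.5104 -0.036   0.0948] 0.0691
[ 0.5073 -0.038   0.0776] 0.0785
```

Run:
```python
from h import *
t=snap('top'); s=snap('side')
def tri(a,b):
    o1,d1=ray(t,300+a[0]/8.333-.4,230+a[1]/8.333-.4); o2,d2=ray(s,298+(b[0]-400)/9.09-.4,222+b[1]/10-.4)
    k=np.linalg.lstsq(np.c_[d1,-d2],o2-o1,rcond=None)[0]; p,q=o1+d1*k[0],o2+d2*k[1]; print(a,b,((p+q)/2).round(4),np.linalg.norm(p-q).round(4))
for a in[(238,150),(210,235),(150,145),(145,220)]:
    for b in[(605,205),(640,315),(505,245),(540,320)]: tri(a,b)
```

```text
(238, 150) (605, 205) [ 0.5592 -0.0474  0.0688] 0.0055
(238, 150) (640, 315) [ 0.5579 -0.0511  0.0383] 0.0151
(238, 150) (505, 245) [ 0.5692 -0.0414  0.0566] 0.0165
(238, 150) (540, 320) [ 0.5676 -0.0448  0.0352] 0.0077
(210, 235) (605, 205) [ 0.5407 -0.0346  0.0851] 0.0087
(210, 235) (640, 315) [ 0.539  -0.038   0.0557] 0.0002
(210, 235) (505, 245) [ 0.55   -0.0283  0.0742] 0.0302
(210, 235) (540, 320) [ 0.5482 -0.0315  0.0536] 0.022
(150, 145) (605, 205) [ 0.5533 -0.0271  0.0853] 0.0205
(150, 145) (640, 315) [ 0.5517 -0.03    0.0565] 0.0302
(150, 145) (505, 245) [ 0.5633 -0.0214  0.0728] 0.0007
(150, 145) (540, 320) [ 0.5615 -0.0242  0.0527] 0.0081
(145, 220) (605, 205) [ 0.5388 -0.0208  0.0951] 0.0048
(145, 220) (640, 315) [ 0.5371 -0.0237  0.0668] 0.0139
(145, 220) (505, 245) [ 0.5482 -0.0148  0.0838] 0.0162
(145, 220) (540, 320) [ 0.5463 -0.0176  0.064 ] 0.0078
```

```bash
python3 -m inch '.005 .0324 .016 0 .5; .005 .0324 .016 0 .5; .005 .0324 .016 0 .5; .005 .0324 .016 0 .5; .005 .0324 .016 0 .5; .005 .0324 .016 0 .5; 0 0 0 0 .5; 0 0 0 0 .5; 0 0 0 0 .5' >/dev/null
python3 -c "
from h import *
plan([.4523,-.2484,.024],184.5)"
```

```text
at [ 0.4546 -0.2371  0.1518] ang -175.4 j7 81.0 F [ 0.6 -0.6  0. ] open 0.0428 gf 0.0 t 21.1333 | shift [ 0.0032 -0.0109  0.1278] twist 0.002
```

```bash
python3 -m inch '.003 -.011 .03 0 .5; 0 0 .025 0 .5; 0 0 .01 0 .5; 0 0 0 0 .5; 0 0 0 0 .5; 0 0 0 0 .5' >/dev/null
python3 -c "
from h import *
plan([.4523,-.2484,.024],184.5)"
```

```text
at [ 0.4532 -0.2484  0.0877] ang -175.5 j7 79.0 F [-0.3  0.   0.9] open 0.0423 gf 0.0 t 21.6333 | shift [0.0011 0.0002 0.0637] twist 0.001
```

```bash
python3 -m inch '.001 0 .03 0 .5; 0 0 .02 0 .5; 0 0 .013 0 .5; 0 0 0 0 .5; 0 0 0 0 .3; 0 0 0 0 0; 0 0 0 0 0; 0 0 0 0 0; 0 0 0 0 0'
python3 -c "
from h import *
plan([.4523,-.2484,.19],184.5)"
```

```text
clock: 22.38
eef_pos: [0.4523, -0.2488, 0.0249]
tool_rot: [[-0.997, -0.079, 0.002], [-0.079, 0.997, -0.001], [-0.002, -0.001, -1.0]]
wrist_force: [-1.0, 0.7, 6.7]
opening: 0.0114
grasp_force: 59.5
at [ 0.4523 -0.2488  0.0249] ang -175.5 j7 74.0 F [-1.   0.7  6.7] open 0.0114 gf 59.5 t 22.3833 | shift [-4.000e-04  1.000e-04 -1.651e-01] twist 0.001
```

```bash
python3 -m inch '0 0 -.02 0 0; 0 0 -.03 0 0; 0 0 -.03 0 0; 0 0 -.03 0 0; 0 0 -.03 0 0; 0 0 0 .1 0; 0 0 0 .1 0; 0 0 0 .1 0; 0 0 0 .093 0; 0 0 0 0 0'
python3 -c "
from h import *
plan([.5466,-.0365,.16],162)"
```

```text
clock: 23.22
eef_pos: [0.4508, -0.2486, 0.1639]
tool_rot: [[-0.95, 0.312, 0.0], [0.312, 0.95, -0.002], [-0.001, -0.001, -1.0]]
wrist_force: [0.1, -0.3, -1.2]
opening: 0.011
grasp_force: 58.7
at [ 0.4508 -0.2486  0.1639] ang 161.8 j7 64.0 F [ 0.1 -0.3 -1.2] open 0.011 gf 58.7 t 23.2167 | shift [-0.025   0.2314  0.0036] twist -0.003
```

```bash
python3 -m inch '-.003 .029 0 0 0; -.003 .029 0 0 0; -.003 .029 0 0 0; -.003 .029 0 0 0; -.003 .029 0 0 0; -.003 .029 0 0 0; -.003 .029 0 0 0; -.003 .028 0 0 0; 0 0 0 0 0; 0 0 0 0 0' >/dev/null
python3 - <<'E'
from h import *
plan([.5466,-.0365,.13],162)
t=snap('top');s=snap('side')
v=np.hstack([cv2.resize(t['frame'][205:305,275:375],(400,400),interpolation=cv2.INTER_CUBIC),cv2.resize(s['frame'][180:300,265:385],(400,400),interpolation=cv2.INTER_CUBIC)])
cv2.imwrite('pics/over.png',v[...,::-1])
E
```

```text
at [ 0.5454 -0.0335  0.1637] ang 162.4 j7 41.0 F [-0.8 -0.2 -0.6] open 0.0111 gf 58.8 t 24.05 | shift [-0.0021 -0.0026  0.0337] twist 0.008
```

View pics/over.png

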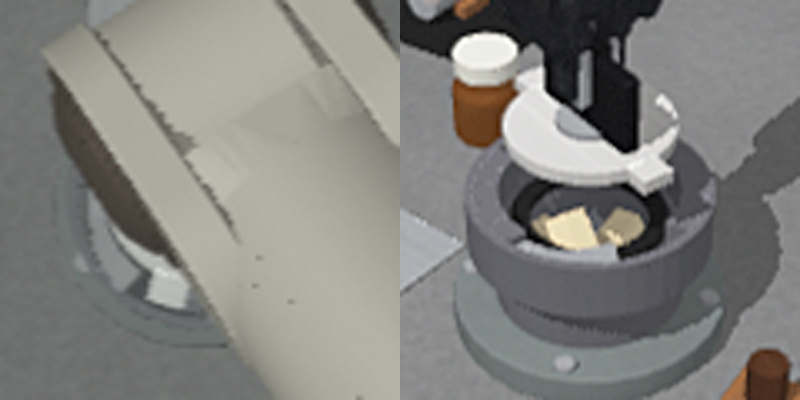

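```bash
python3 -m inch '-.002 -.002 .015 0 0; 0 0 .005 0 0; 0 0 0 0 0; 0 0 0 0 0; 0 0 0 0 0; 0 0 0 0 0' >/dev/null
python3 -c "
from h import *
plan([.5466,-.0365,.13],162)"
```

```text
at [ 0.5465 -0.0388  0.1435] ang 162.0 j7 40.0 F [ 0.7  0.5 -1.1] open 0.011 gf 58.9 t 24.65 | shift [0.0006 0.0022 0.0135] twist 0.0
```

```bash
python3 -m inch '.0005 .002 .005 0 0; 0 0 .005 0 0; 0 0 .005 0 0; 0 0 .005 0 0; 0 0 .004 0 0; 0 0 .004 0 0; 0 0 .004 0 0; 0 0 0 0 0; 0 0 0 0 0; 0 0 0 0 0'
python3 -c "
from h import *
plan([.5466,-.0365,.102],162)"
```

```text
clock: 25.48
eef_pos: [0.5467, -0.0365, 0.1114]
tool_rot: [[-0.951, 0.309, 0.0], [0.309, 0.951, 0.0], [-0.0, 0.0, -1.0]]
wrist_force: [-0.5, 1.0, -1.1]
opening: 0.011
grasp_force: 58.9
at [ 0.5467 -0.0365  0.1114] ang 162.0 j7 38.0 F [-0.5  1.  -1.1] open 0.011 gf 58.9 t 25.4833 | shift [ 0.0001 -0.      0.0094] twist 0.0
```

```bash
python3 -m inch '0 0 .004 0 0; 0 0 .003 0 0; 0 0 .002 0 0; 0 0 .002 0 0; 0 0 0 0 0; 0 0 0 0 0'
```

```text
clock: 25.98
eef_pos: [0.5467, -0.0366, 0.1006]
tool_rot: [[-0.951, 0.309, 0.0], [0.309, 0.951, -0.0], [-0.0, -0.0, -1.0]]
wrist_force: [-2.2, -1.3, 3.9]
opening: 0.0113
grasp_force: 59.8
```

```bash
python3 -m inch '0 0 0 .07 0; 0 0 0 .07 0; 0 0 0 .07 0; 0 0 0 .07 0; 0 0 0 .07 0; 0 0 0 .07 0; 0 0 0 .07 0; 0 0 0 .07 0; 0 0 0 .07 0; 0 0 0 0 0'
python3 -m inch '0 0 0 .06 0; 0 0 0 .06 0; 0 0 0 .06 0; 0 0 0 .06 0; 0 0 0 .06 0; 0 0 0 .06 0; 0 0 0 .06 0; 0 0 0 0 0; 0 0 0 0 0'
python3 -c "
from h import *
plan([.5466,-.0365,.102],96)
print(monitor.get_state()['torque'])"
```

```text
clock: 26.82
eef_pos: [0.5475, -0.0359, 0.1014]
tool_rot: [[-0.584, 0.812, 0.002], [0.812, 0.584, 0.0], [-0.001, 0.002, -1.0]]
wrist_force: [-1.8, 1.2, 6.1]
opening: 0.0113
grasp_force: 59.9
clock: 27.57
eef_pos: [0.5462, -0.0362, 0.1004]
tool_rot: [[-0.207, 0.978, -0.0], [0.978, 0.207, 0.0], [0.0, -0.0, -1.0]]
wrist_force: [-1.3, 1.3, 3.3]
opening: 0.0113
grasp_force: 59.5
at [ 0.5462 -0.0362  0.1004] ang 102.0 j7 -15.0 F [-1.3  1.3  3.3] open 0.0113 gf 59.5 t 27.5667 | shift [-0.0004  0.0003 -0.0016] twist 0.104
[ 0.09067397  0.39479117 -0.17652812]
```

```bash
python3 -m inch '0 0 0 .03 0; 0 0 0 .03 0; 0 0 0 .03 0; 0 0 0 .03 0; 0 0 0 .02 0; 0 0 0 0 0; 0 0 0 0 0'
python3 -c "
from h import *
plan([.5466,-.0365,.102],96)
print(monitor.get_state()['torque'])"
```

```text
clock: 28.15
eef_pos: [0.5457, -0.0363, 0.1004]
tool_rot: [[-0.072, 0.997, -0.001], [0.997, 0.072, -0.001], [-0.001, -0.001, -1.0]]
wrist_force: [-3.0, 0.5, 5.6]
opening: 0.0108
grasp_force: 62.9
at [ 0.5457 -0.0363  0.1004] ang 94.1 j7 -22.0 F [-3.   0.5  5.6] open 0.0108 gf 62.9 t 28.15 | shift [-0.0003  0.0009 -0.0016] twist -0.033
[-0.00967602  0.78896568  0.9842024 ]
```

The torque about z has risen to about 1 N m, so the lid is at its stop. Next I'll release it, verify, and measure the treadle.

```bash
python3 -m inch '0 0 0 -.02 0; 0 0 0 0 .3; 0 0 0 0 .4; 0 0 0 0 .4; 0 0 -.015 0 .4; 0 0 -.035 0 .4; 0 0 -.035 0 .4; 0 0 -.035 0 .4; 0 0 -.035 0 .4; 0 0 0 0 .4'
python3 -m inch '0 -.04 0 0 .4; 0 -.04 0 0 .4; 0 -.04 0 0 .4; 0 -.04 0 0 .4; 0 -.04 0 0 .4; 0 -.04 0 0 .4;  0 -.04 0 0 .4; 0 0 0 0 .4'
python3 - <<'E'
from h import *
t=snap('top');s=snap('side')
v=np.hstack([cv2.resize(t['frame'][210:300,280:370],(400,400),interpolation=cv2.INTER_CUBIC),cv2.resize(s['frame'][190:300,265:375],(400,400),interpolation=cv2.INTER_CUBIC)])
w=np.hstack([cv2.resize(t['frame'][260:345,165:250],(400,400),interpolation=cv2.INTER_CUBIC),cv2.resize(s['frame'][340:460,195:330],(400,400),interpolation=cv2.INTER_CUBIC)])
cv2.imwrite('pics/chk.png',cv2.resize(np.vstack([v,w]),(600,600))[...,::-1])
plan([.42,.26,.15])
E
```

```text
clock: 28.98
eef_pos: [0.5509, -0.0359, 0.2622]
tool_rot: [[-0.087, 0.996, 0.011], [0.996, 0.087, -0.001], [-0.002, 0.011, -1.0]]
wrist_force: [2.0, 0.7, -0.2]
opening: 0.0341
grasp_force: 0.0
clock: 29.65
eef_pos: [0.2912, -0.0602, 0.2564]
tool_rot: [[-0.082, 0.997, 0.0], [0.997, 0.082, -0.008], [-0.008, -0.0, -1.0]]
wrist_force: [-0.1, -0.3, -0.7]
opening: 0.0342
grasp_force: 0.0
at [ 0.2952 -0.0587  0.2571] ang 95.0 j7 28.0 F [0.1 0.6 0.7] open 0.034 gf 0.0 t 29.75 | shift [0.3072 0.1522 0.1053] twist 0
```

View pics/chk.png

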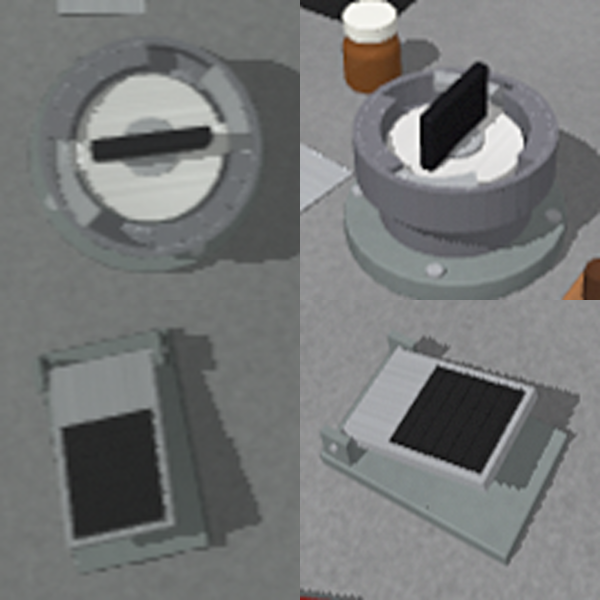

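The lid is level in the mouth, with the fin about 64° clockwise from the gaps. The treadle's hinge is at the far end and its free edge, middle at crop (124,236), faces the robot.

Run:
```python
from h import *
t=snap('top'); p=onz(t,199,316.1,.053); print(p)
print('hinge-ish',onz(t,165+105*.2833,260+58*.2833,.03), 'free',onz(t,200.1,326.9,.055))
plan([p[0],p[1],.12])
```

```text
[0.41242152 0.2524309  0.053     ]
hinge-ish [0.50376816 0.26831247 0.03      ] free [0.3881954  0.24935471 0.055     ]
at [ 0.2958 -0.0585  0.2571] ang 95.1 j7 28.0 F [0.1 0.6 0.4] open 0.0338 gf 0.0 t 29.8 | shift [0.3002 0.1435 0.1355] twist 0
```

```bash
python3 -m inch '.03 .0144 0 0 0; .03 .0144 0 0 0; .03 .0144 0 0 0; .03 .0144 0 0 0; .03 .0144 0 0 0; .03 .0144 0 0 0; .03 .0144 0 0 0; .03 .0144 0 0 0; .03 .0144 0 0 0; .03 .0144 0 0 0' >/dev/null
python3 -m inch '0 0 .03 0 0; 0 0 .03 0 0; 0 0 .03 0 0; 0 0 .03 0 0; 0 0 .02 0 0; 0 0 .02 0 0; 0 0 0 0 0; 0 0 0 0 0; 0 0 0 0 0'
python3 -c "
from h import *
plan([.4124,.2524,.06])"
```

```text
clock: 31.38
eef_pos: [0.4006, 0.2233, 0.0991]
tool_rot: [[-0.088, 0.996, -0.002], [0.996, 0.088, -0.002], [-0.002, -0.002, -1.0]]
wrist_force: [1.0, -0.9, 0.6]
opening: -0.0001
grasp_force: 0.0
at [0.4006 0.2233 0.0991] ang 95.1 j7 -60.0 F [ 1.  -0.9  0.6] open -0.0001 gf 0.0 t 31.3833 | shift [0.028  0.0145 0.039 ] twist 0
```

```bash
python3 -m inch '.028 .0145 0 0 0; 0 0 0 0 0; 0 0 .02 0 0; 0 0 .015 0 0; 0 0 .006 0 0; 0 0 .005 0 0; 0 0 .005 0 0; 0 0 .005 0 0; 0 0 0 0 0'
```

```text
clock: 32.13
eef_pos: [0.4118, 0.2514, 0.0421]
tool_rot: [[-0.089, 0.996, -0.001], [0.996, 0.089, -0.004], [-0.004, -0.002, -1.0]]
wrist_force: [-1.3, 1.5, 4.5]
opening: -0.0001
grasp_force: 2.2
```

```bash
python3 -m inch '0 0 .004 0 0; 0 0 .003 0 0; 0 0 .002 0 0; 0 0 .002 0 0; 0 0 0 0 0; 0 0 0 0 0'
```

```text
clock: 32.63
eef_pos: [0.4112, 0.2513, 0.0324]
tool_rot: [[-0.09, 0.996, -0.001], [0.996, 0.09, -0.006], [-0.006, -0.002, -1.0]]
wrist_force: [-5.5, -2.2, 17.7]
opening: 0.0003
grasp_force: 8.9
```

Force jumped to 17.7 N at z=0.032, so the treadle is at its stop. I'll hold it for 2.5 s.

```bash
for i in 1 2 3; do :; done
python3 -m inch '0 0 0 0 0; 0 0 0 0 0; 0 0 0 0 0; 0 0 0 0 0; 0 0 0 0 0; 0 0 0 0 0; 0 0 0 0 0; 0 0 0 0 0; 0 0 0 0 0; 0 0 0 0 0'
python3 -m inch '0 0 0 0 0; 0 0 0 0 0; 0 0 0 0 0; 0 0 0 0 0; 0 0 0 0 0; 0 0 0 0 0; 0 0 0 0 0; 0 0 0 0 0; 0 0 0 0 0; 0 0 0 0 0' >/dev/null
python3 -m inch '0 0 0 0 0; 0 0 0 0 0; 0 0 0 0 0; 0 0 0 0 0; 0 0 0 0 0; 0 0 0 0 0; 0 0 0 0 0; 0 0 0 0 0; 0 0 0 0 0; 0 0 0 0 0'
python3 -m inch '0 0 -.005 0 0; 0 0 -.005 0 0; 0 0 -.005 0 0; 0 0 -.01 0 0; 0 0 -.02 0 0; 0 0 -.03 0 0; 0 0 -.03 0 0; 0 0 0 0 0; 0 0 0 0 0; 0 0 0 0 0'
python3 -m inch '-.03 -.02 -.02 0 0; -.03 -.02 -.02 0 0; -.03 -.02 -.02 0 0; -.03 -.02 -.01 0 0; -.03 -.02 0 0 0; -.03 -.02 0 0 0; -.03 0 0 0 0; 0 0 0 0 0; 0 0 0 0 0'
python3 - <<'E'
from h import *
t=snap('top','fin.png')
s=snap('side'); v=np.hstack([cv2.resize(t['frame'],(400,300)),cv2.resize(s['frame'],(400,300))]); cv2.imwrite('pics/fin2.png',v[...,::-1])
beads(t)
E
```

```text
clock: 33.47
eef_pos: [0.4112, 0.2513, 0.0324]
tool_rot: [[-0.09, 0.996, -0.001], [0.996, 0.09, -0.006], [-0.006, -0.002, -1.0]]
wrist_force: [-5.1, -2.0, 17.7]
opening: 0.0001
grasp_force: 8.7
clock: 35.13
eef_pos: [0.4112, 0.2513, 0.0324]
tool_rot: [[-0.09, 0.996, -0.001], [0.996, 0.09, -0.006], [-0.006, -0.002, -1.0]]
wrist_force: [-5.0, -2.0, 18.2]
opening: -0.0001
grasp_force: 8.7
clock: 35.97
eef_pos: [0.4115, 0.2503, 0.1358]
tool_rot: [[-0.088, 0.996, -0.002], [0.996, 0.088, -0.006], [-0.006, -0.003, -1.0]]
wrist_force: [0.4, 0.4, -0.7]
opening: -0.0002
grasp_force: 0.0
clock: 36.72
eef_pos: [0.3379, 0.0802, 0.2011]
tool_rot: [[-0.086, 0.996, -0.009], [0.996, 0.086, -0.005], [-0.004, -0.009, -1.0]]
wrist_force: [0.7, 0.0, 0.1]
opening: 0.0003
grasp_force: 0.0
cream [245.3 184.8] 247 [0.723 0.149]
```

View pics/fin2.png

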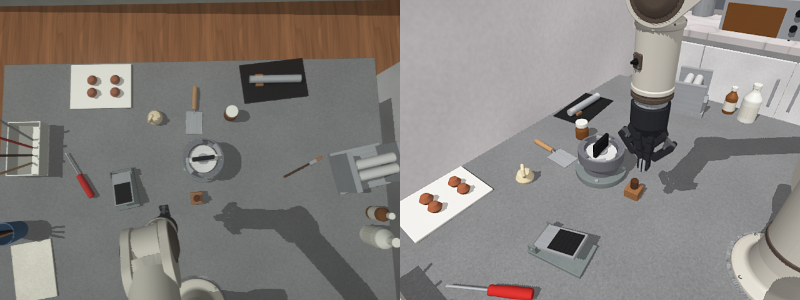

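The lid is locked with its fin at about (203,158), the treadle is back up at (122,188), no beads are left on the table and the robot is clear of everything.

```bash
python3 -c "
from h import *
print(hand_in())"
```

```text
the job is handed in; nothing more can be done
None
```

I put all four beads in the pot, locked the lid at its clockwise stop, held the treadle at its stop for over 2.5 s and let it up, then handed the job in; the hand-in call returned no verdict.

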